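Slide the drip tray out over the sink edge

ROBOT

A 6-joint arm with a two-finger parallel gripper is mounted at the origin on the work surface. World frame = base frame: x ahead of the robot, y to its left, z up, the work surface at z = 0. Lengths are in mm, angles in rad, forces in N, time in s.
With the tool pointing down it reaches from about 400 to 925 mm from the base axis. Payload 12.5 kg.
Tool frame: the origin (TCP) lies at the very end of the fingers, on their centre line; the grasp point (between the pads) lies env.grip_point_offset behind it (env.grip_point_offset is the distance from the TCP to the grasp point, in mm); y points along the fingers, z is the direction in which the jaws open and shut, and the axes are right-handed (so a half turn about y gives the same grasp; the last joint's range is limited). The gripper opens to 95 mm and grips with 3 to 60 N. Pads are 20 mm wide; open, the fingers measure 119 mm over their backs; the gripper's body (75 mm by 180 mm) begins 59 mm behind the grasp point.
Start: joints at [-1.389, 0.491, 1.559, -0, 1.092, -0.106], TCP at [177.425, -599.309, 178.861] pointing down, gripper open.
Joint ranges: [-3.1, 3.1], [-0.84, 2.19], [0.05, 2.79], [-1.13, 4.28], [0.06, 2.93], [-2.69, 2.69]. Speed limits (rad/s): [2.22, 2.22, 2.79, 3.14, 3.14, 3.14].

INTERFACE

Orientations are given as [roll, pitch, yaw] about the fixed x, y, z axes, in that order (R = Rz(yaw) Ry(pitch) Rx(roll)).
In Python, from cell import readout, read_camera, env, nets gives the robot as it stands.
- The arm moves only by the tool apply_moves, never from a script. Its argument "increments" is a list of rows, each a list of 3 entries, a list of its own where there are three numbers: the shift along the tool's x, y, z in cm, then the turn, a rotation vector about the tool's x, y, z in degrees, then the finger opening in cm, from 0 to 9.51. A call has exactly 5 rows; each row shifts and turns the pose as measured when the row begins, along the tool's axes as they then stand; what a row does not reach is not made up. A row lasts 1/8 s, in which the tool goes at most 62.5 mm and 10.7 degrees, less where a joint would pass 70% of its speed; a pose out of reach is approached as far as the arm can. A call with a gripper value outside its range is refused whole. The fingers move at their own pace and stop on an object; the grip force is fixed at half the most. Time passes only in rows, so rows that do not move let the fingers close, or fill a call up. It gives the time, the measured TCP pose, the force and the opening at its end, in the units of the state.
- readout.state(): the state, without advancing time (a new reading comes with each control period).
- read_camera(name): name is "side" or "top" or "wrist"; returns a dict with "img" (400x640x3 uint8, red, green, blue), "vfov" (degrees; the focal length in pixels is half the picture's height over the tangent of half this angle, whatever the lens; pixels are square), "cx", "cy" (the principal point, pixels), "distortion" ([k1, k2, p1, p2, k3] as OpenCV has them; the pictures are not rectified), "rvec" (rotation vector, rad) and "tvec" (3), from world to camera coordinates, as OpenCV has them; the wrist camera has in their place "mount" (4x4, takes a point from camera to tool coordinates, whose origin is the TCP and whose axes are the tool frame's). Camera axes: x right, y down, z forward; pixel columns grow to the right and rows downward; lengths in mm; the calibration is good to about 2 mm. A picture is of the moment at which its call begins: read the wrist's pose just before it. There is no depth.
- env.job_done(): hands the job in, once; it reports no verdict.
Trained networks look in a picture, given as the dict that the camera call returned (one of the last four; its "shot" number tells which), for a name from the list of things; names that differ only in an ending like _2 or _b are one class to them, and where a whole thing is asked for, a point or a joint stands for the part that bears it (a point fixed in the world has none). Each returns a list of dicts, best first, with "confidence" (0 to 1); they miss things now and then, are a little off and sometimes report something else, mostly with a low value. They report only what shows in the picture. A call takes as long as a camera call.
- nets.look_for(picture, thing): "point" ([x, y, z] in mm, in the coordinates of the camera as it stood for that picture, good to about 4 mm: the middle of the surface that is visible of it).
- nets.mark_of(picture, thing): "point" ([x, y, z] in mm, in the coordinates of the camera as it stood for that picture, good to about 4 mm: a listed point, or the origin of a listed thing).
The state is a dict: "t": time; "joints": joint angles; "qvel": joint speeds; "tau": joint torques, N m; "eef_pos": TCP position; "tcp_rot": TCP orientation; "ft_force": force on the tool from outside, world axes, zero at the start; "moment": the same for the moment, N m; "opening": opening from 0.0 (shut) to 1.0 (fully open).
Only numpy, scipy, OpenCV 4.12 (cv2) and the standard library are available. Lean on these libraries where they do the work, as an engineer would, in place of code of your own. Each camera call takes 0.05 s, during which the arm holds its last target. There are 200 camera calls.

TASK

Three rinsed tea glasses are draining upside down in the slots of the flat steel drip tray. Push the tray along the worktop, open lip first, until the lip hangs out over the sink by 4 cm, give or take a centimetre, at both of its corners, so that the water runs into the sink. Only slide it, never lift or tip it; keep off the glasses, which stay standing in it, and leave the teapot, the lid and the soap dish where they are.

Things in the scene. Friction and masses are not known exactly. Their poses are not given: they have to be found in the camera images.
- worktop: fixed white enamelled worktop, 30 mm thick, sink let into it, dark border. Origin: on its top, mid-way along the straight left-hand edge of the sink opening, which the tray must overhang. x along this edge, away from the robot; y over the worktop, away from the sink (a point's overhang is minus its y); z up. Flat worktop: x -280 to 300, y 0 to 1080 mm. Sink opening: x -190 to 190, y 0 to -360 mm.
- tray: loose flat stainless drip tray, 220 (x) by 240 mm (y), floor 3 mm, 0.5 kg (about 0.9 with glasses), up to 0.25 rad askew to the edge. A 13 mm tall, 3 mm thick rim runs round -x, +x and +y (back); the -y side, to the sink, is the open lip. Wire rails 20 mm high at x -102, -34, 34, 102, y -87 to 37 mm, form three slots. Origin: centre of its underside, z up. Ordinary friction: 3 to 10 N slides it.
- lip_near (a point): corner of the open lip at the tray's -x end (robot's side), on its underside
- lip_far (a point): corner of the open lip at the tray's +x end, on its underside
- tray_back (a point): middle of the outer face of the tray's back rim (the side opposite the lip), 6.5 mm above the worktop
- glass0: tea glass of clear glass standing upside down in the -x (nearest the robot) slot of the tray: 86 mm tall, 62 mm across the mouth (below), 47 mm across the foot (on top), 0.14 kg, loose. Origin: centre of its mouth, on the tray floor; z up.
- glass1: tea glass of clear glass standing upside down in the middle slot of the tray: 86 mm tall, 62 mm across the mouth (below), 47 mm across the foot (on top), 0.14 kg, loose. Origin: centre of its mouth, on the tray floor; z up.
- glass2: tea glass of clear glass standing upside down in the +x (farthest) slot of the tray: 86 mm tall, 62 mm across the mouth (below), 47 mm across the foot (on top), 0.14 kg, loose. Origin: centre of its mouth, on the tray floor; z up.
- teapot: white ceramic teapot, loose, 148 mm tall, belly 136 mm across, spout to its -y (reaching 125 mm from its axis), handle to its +y (111 mm). Origin: centre of its foot.
- lid: round grey silicone lid lying flat, loose, 160 mm across, 4 mm thick, with a small knob to 22 mm. Origin: centre of its underside.
- soap_dish: white ceramic soap dish with a bar of soap, loose, 75 mm (x) by 110 mm (y), 27 mm tall, at the far side of the worktop, near the far left corner of the sink. Origin: centre of its underside.

How it is judged (in metres and radians):
At the end, for the whole second after the job is handed in: Both corners of the tray's open lip overhang the sink edge by 30 to 50 mm, within the length of the sink opening; the tray lies flat on the worktop at rest, and the three glasses stand upright on it, at rest (y of lip_near in the frame of worktop between -0.05 and -0.03 m and x of lip_near in the frame of worktop between -0.19 and 0.19 m and y of lip_far in the frame of worktop between -0.05 and -0.03 m and x of lip_far in the frame of worktop between -0.19 and 0.19 m and angle between tray's own z axis and vertical below 0.03 rad and z of tray in the frame of worktop below 0.004 m and linear speed of each of tray, glass0, glass1, glass2 below 0.01 m/s and angle between each of glass0, glass1, glass2's own z axis and vertical below 0.06 rad and z of glass0 in the frame of tray between -0.003 and 0.008 m and z of glass1 in the frame of tray between -0.003 and 0.008 m and z of glass2 in the frame of tray between -0.003 and 0.008 m); the robot touches nothing.
It fails at once if the drip tray is lifted or tipped off the worktop (z of tray in the frame of worktop above 0.01 m or z of tray in the frame of worktop below -0.01 m or angle between tray's own z axis and vertical above 0.1 rad).
It fails at once if the robot touches a glass (contact force between any of the fingers, the arm and glass0 above 0.3 N or contact force between any of the fingers, the arm and glass1 above 0.3 N or contact force between any of the fingers, the arm and glass2 above 0.3 N).
It fails at once if a glass is lifted off the tray or tips over (z of any of glass0, glass1, glass2 in the frame of tray above 0.02 m or angle between any of glass0, glass1, glass2's own z axis and vertical above 0.3 rad).
It fails at once if the teapot, the lid or the soap dish is moved by more than 2 cm (distance of any of teapot, lid, soap_dish from where it was at the start of the episode above 0.02 m).
It also fails if it takes over 43 s, if anything falls off the work surface, if the arm or the gripper's body presses on something with over 40 N, if the wrist force passes 120 N, or if a joint passes its speed limit or range.

## Working session

There is one attempt and no reset: what is moved stays moved. The work goes in short steps, Python scripts to look and compute and a tool call to move; the robot and the scene stay as the last step left them, time stands still between calls to the robot, and variables do not carry over. Pictures are saved under pics/ and viewed, about 8 in all and at most 12, crops included, and the job is handed in when it is done.

Besides the shell and the picture viewer there is one more tool, called after ">>>" by a JSON object that holds its "method" and its "body", one argument or row to a line. apply_moves: Moves the arm, as the interface text tells. Its arguments: {"type":"object","properties":{"increments":{"type":"array"}},"required":["increments"]}

```bash
mkdir -p pics; ls
cat > h.py <<'E'
import numpy as np, cv2
from scipy.spatial.transform import Rotation as R
from cell import readout, read_camera, env, nets
def pose():
    s=readout.state(); return np.array(s['eef_pos']),R.from_euler('xyz',s['tcp_rot']).as_matrix()
def shot(n):
    p,r=pose(); c=read_camera(n)
    if n=='wrist':
        m=np.array(c['mount']); T=np.eye(4);T[:3,:3]=r;T[:3,3]=p; c['c2w']=T@m
    else:
        Rm=cv2.Rodrigues(np.array(c['rvec'],float))[0]; T=np.eye(4);T[:3,:3]=Rm;T[:3,3]=np.ravel(c['tvec']); c['c2w']=np.linalg.inv(T)
    return c
def find(c,t,f='mark_of',k=2):
    return [(np.round((c['c2w']@np.append(d['point'],1))[:3],1).tolist(),round(d['confidence'],2)) for d in getattr(nets,f)(c,t)[:k]]
def save(c,fn): cv2.imwrite('pics/'+fn,c['img'][:,:,::-1])
E
python3 - <<'E'
from h import *
print(readout.state(),env.grip_point_offset)
for n in ['top','side']:
    c=shot(n); save(c,n+'0.png'); print(n,c['c2w'][:3,3])
    for t in ['worktop','tray','lip_near','lip_far','tray_back','glass0','glass1','glass2','teapot','lid','soap_dish']: print(t,find(c,t))
E
```

```text
pics
{'t': 0.0, 'joints': array([-1.38860164e+00,  4.91580044e-01,  1.55948012e+00,  6.11995540e-06,
        1.09169851e+00, -1.05617908e-01]), 'qvel': array([ 0.00139492,  0.00142121, -0.00163026, -0.00184561,  0.00057398,
       -0.00066623]), 'tau': array([ 3.21014733e-03, -6.12639785e+01, -2.58179820e+01,  6.93791290e-02,
        4.82717052e-02, -1.43901002e-04]), 'eef_pos': array([ 177.36769983, -598.99161187,  178.23848743]), 'tcp_rot': array([-1.57195528e+00,  1.28321072e-04, -2.85378296e+00]), 'ft_force': array([0.60544748, 0.15177935, 0.10205323]), 'moment': array([-0.02286775, -0.02670498, -0.00889739]), 'opening': 1.000383087256253} 18.8
top [ 459.46129076  101.86960234 1088.44455067]
worktop [([511.9, -234.2, 33.3], 0.63)]
tray [([524.7, -1.6, 30.6], 0.97), ([516.7, -42.3, 36.5], 0.45)]
lip_near [([402.5, -116.9, 24.4], 0.64)]
lip_far [([623.9, -127.4, 31.3], 0.8)]
tray_back []
glass0 [([447.7, -21.8, 31.2], 0.89), ([514.3, -42.0, 35.9], 0.77)]
glass1 [([447.7, -21.8, 31.2], 0.89), ([514.3, -42.0, 35.9], 0.77)]
glass2 [([447.7, -21.8, 31.2], 0.89), ([514.3, -42.0, 35.9], 0.77)]
teapot [([575.9, 351.0, 32.6], 0.65)]
lid [([339.5, 308.7, 31.8], 0.97)]
soap_dish [([754.2, -179.1, 26.8], 0.56)]
side [ 409.67087734 -520.80619388  650.35366234]
worktop [([510.4, -231.1, 31.9], 0.93)]
tray [([519.0, -1.1, 33.1], 0.78), ([583.9, -43.6, 33.9], 0.64)]
lip_near [([401.3, -120.2, 31.1], 0.7)]
lip_far [([621.4, -130.5, 33.9], 0.79)]
tray_back [([525.1, 113.6, 36.9], 0.89)]
glass0 [([582.3, -44.3, 36.4], 0.96), ([518.0, -43.4, 34.7], 0.81)]
glass1 [([582.3, -44.3, 36.4], 0.96), ([518.0, -43.4, 34.7], 0.81)]
glass2 [([582.3, -44.3, 36.4], 0.96), ([518.0, -43.4, 34.7], 0.81)]
teapot [([573.8, 349.9, 30.8], 0.89), ([527.2, 115.4, 38.8], 0.35)]
lid [([333.8, 309.8, 30.7], 0.96), ([516.7, -2.9, 32.3], 0.63)]
soap_dish [([757.5, -181.3, 26.2], 0.9)]
```

View pics/top0.png

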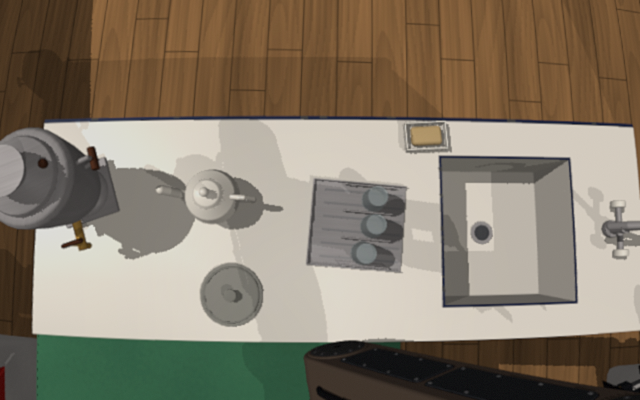

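View pics/side0.png

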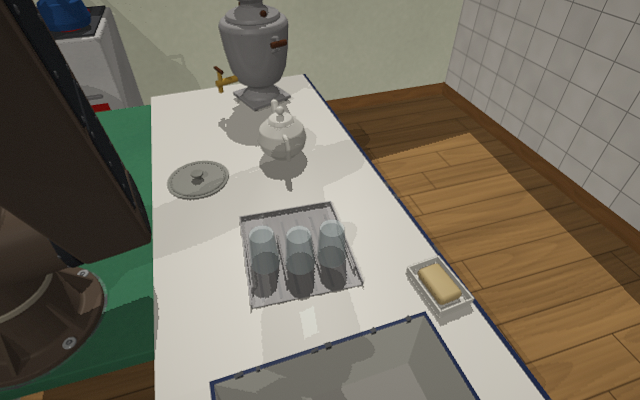

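The top view shows the tray at (307–407, 178–272), its open lip facing the sink. The sink's left edge runs from (440,157) to (443,306), the lid is at (231,294) and the teapot spout tip at (282,208). The side view agrees. Next I measure the sink edge and tray corners precisely.

```bash
cat >> h.py <<'E'
def K(c):
    f=c['img'].shape[0]/2/np.tan(np.radians(c['vfov'])/2); return np.array([[f,0,c['cx']],[0,f,c['cy']],[0,0,1.]])
def pix2w(c,uv,z):
    n=cv2.undistortPoints(np.array(uv,float).reshape(-1,1,2),K(c),np.array(c['distortion'],float)).reshape(-1,2)
    d=np.c_[n,np.ones(len(n))]@c['c2w'][:3,:3].T; o=c['c2w'][:3,3]
    return o+d*((z-o[2])/d[:,2])[:,None]
def w2pix(c,P):
    T=np.linalg.inv(c['c2w']); return cv2.projectPoints(np.array(P,float).reshape(-1,3),cv2.Rodrigues(T[:3,:3])[0],T[:3,3],K(c),np.array(c['distortion'],float))[0].reshape(-1,2)
E
python3 - <<'E'
from h import *
t=shot('top'); s=shot('side')
print('edge top',pix2w(t,[[440,157],[443,306]],30).round(1).tolist(),'side',pix2w(s,[[425,316],[211,383]],30).round(1).tolist())
print('lip top',pix2w(t,[[407,187],[402,272]],33).round(1).tolist(),'side',pix2w(s,[[363,286],[251,310]],33).round(1).tolist())
print('back rim top',pix2w(t,[[314,178],[307,264]],43).round(1).tolist(),'side',pix2w(s,[[331,203],[240,218]],43).round(1).tolist())
a=t['img'][135:320,290:460]; b=s['img'][190:400,190:380]
a=cv2.resize(a,None,fx=3,fy=3,interpolation=cv2.INTER_CUBIC); b=cv2.resize(b,(510,555),interpolation=cv2.INTER_CUBIC)
cv2.imwrite('pics/z1.png',a[:,:,::-1]); cv2.imwrite('pics/z2.png',b[:,:,::-1])
E
```

```text
edge top [[704.7, -222.7, 30.0], [319.2, -230.2, 30.0]] side [[702.8, -228.3, 30.0], [317.2, -231.7, 30.0]]
lip top [[621.8, -133.9, 33.0], [403.9, -122.5, 33.0]] side [[619.1, -136.0, 33.0], [401.2, -122.5, 33.0]]
back rim top [[636.5, 107.0, 43.0], [418.9, 118.4, 43.0]] side [[633.6, 98.5, 43.0], [418.2, 114.4, 43.0]]
```

View pics/z1.png

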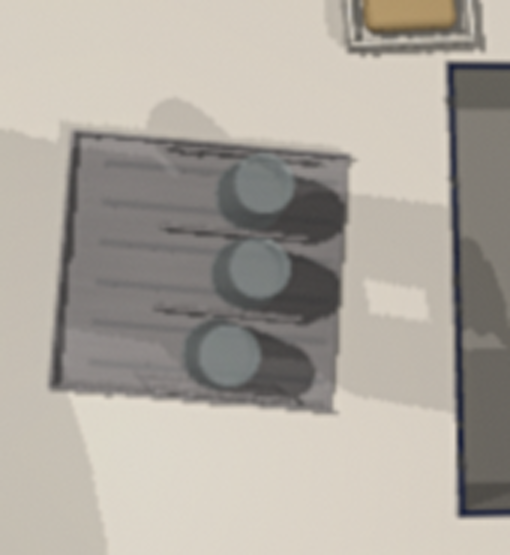

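```bash
cat >> h.py <<'E'
def rows(wps,step=60):
    """wps: list of (xyz, yaw of tool z axis in world, deg). print rows from the present pose, tool down"""
    p,r=pose(); yaw=np.degrees(np.arctan2(r[1,2],r[0,2]))
    print('pose',p.round(1),'zyaw',round(yaw,2),'down',r[:,1].round(3))
    for q,yw in wps:
        d=np.array(q)-p; da=(yw-yaw+180)%360-180; n=int(max(np.ceil(np.linalg.norm(d)/step),np.ceil(abs(da)/10.5),1))
        for i in range(n):
            a=np.radians(yaw+da*i/n); z=np.array([np.cos(a),np.sin(a),0]);y=np.array([0,0,-1.]);x=np.cross(y,z)
            print([np.round(np.array([x,y,z])@d/n/10,2).tolist(),[0,round(-da/n,2),0]])
        p,yaw=np.array(q,float),yw; print('--')
E
python3 - <<'E'
from h import *
p,r=pose(); print(r.round(3))
rows([((430,-330,230),-3.2),((540,200,230),-3.2)])
rows([((430,-330,230),176.8)])
E
```

```text
[[-0.959  0.     0.284]
 [-0.284 -0.    -0.959]
 [ 0.    -1.     0.   ]]
pose [ 177.4 -599.3  178.9] zyaw -73.51 down [ 0. -0. -1.]
[[-4.55, -0.73, -2.66], [0, np.float64(-10.04), 0]]
[[-4.95, -0.73, -1.83], [0, np.float64(-10.04), 0]]
[[-5.19, -0.73, -0.94], [0, np.float64(-10.04), 0]]
[[-5.27, -0.73, -0.02], [0, np.float64(-10.04), 0]]
[[-5.2, -0.73, 0.9], [0, np.float64(-10.04), 0]]
[[-4.96, -0.73, 1.79], [0, np.float64(-10.04), 0]]
[[-4.57, -0.73, 2.63], [0, np.float64(-10.04), 0]]
--
[[-5.35, 0.0, 0.8], [0, -0.0, 0]]
[[-5.35, 0.0, 0.8], [0, -0.0, 0]]
[[-5.35, 0.0, 0.8], [0, -0.0, 0]]
[[-5.35, 0.0, 0.8], [0, -0.0, 0]]
[[-5.35, 0.0, 0.8], [0, -0.0, 0]]
[[-5.35, 0.0, 0.8], [0, -0.0, 0]]
[[-5.35, 0.0, 0.8], [0, -0.0, 0]]
[[-5.35, 0.0, 0.8], [0, -0.0, 0]]
[[-5.35, 0.0, 0.8], [0, -0.0, 0]]
[[-5.35, 0.0, 0.8], [0, -0.0, 0]]
--
pose [ 177.4 -599.3  178.9] zyaw -73.51 down [ 0. -0. -1.]
[[-2.9, -0.46, -1.7], [0, np.float64(9.97), 0]]
[[-2.56, -0.46, -2.17], [0, np.float64(9.97), 0]]
[[-2.14, -0.46, -2.58], [0, np.float64(9.97), 0]]
[[-1.66, -0.46, -2.91], [0, np.float64(9.97), 0]]
[[-1.14, -0.46, -3.16], [0, np.float64(9.97), 0]]
[[-0.57, -0.46, -3.31], [0, np.float64(9.97), 0]]
[[0.01, -0.46, -3.36], [0, np.float64(9.97), 0]]
[[0.59, -0.46, -3.3], [0, np.float64(9.97), 0]]
[[1.15, -0.46, -3.15], [0, np.float64(9.97), 0]]
[[1.68, -0.46, -2.9], [0, np.float64(9.97), 0]]
[[2.16, -0.46, -2.57], [0, np.float64(9.97), 0]]
--
```

>>> {"method": "apply_moves", "body": {
  "increments": [
    [[-4.55,-0.75,-2.65],[0,-10,0],9.5],
    [[-4.95,-0.75,-1.85],[0,-10,0],9.5],
    [[-5.2,-0.75,-0.95],[0,-10,0],9.5],
    [[-5.3,-0.75,0],[0,-10,0],9.5],
    [[-5.2,-0.75,0.9],[0,-10,0],9.5]
  ]
}}

```text
t: 1.92
eef_pos: [359.4, -402.2, 216.4]
tcp_rot: [-1.571, 0.0, -1.96]
ft_force: [-0.1, -0.4, -0.2]
opening: 1.002
```

Run:
```python
from h import *
rows([((450,-330,230),-3.2),((540,185,230),-3.2)])
```

```text
pose [ 359.4 -402.2  216.4] zyaw -22.31 down [ 0.  0. -1.]
[[-5.06, -0.68, 2.82], [0, np.float64(-9.56), 0]]
[[-4.52, -0.68, 3.62], [0, np.float64(-9.56), 0]]
--
[[-5.77, 0.0, 0.68], [0, -0.0, 0]]
[[-5.77, 0.0, 0.68], [0, -0.0, 0]]
[[-5.77, 0.0, 0.68], [0, -0.0, 0]]
[[-5.77, 0.0, 0.68], [0, -0.0, 0]]
[[-5.77, 0.0, 0.68], [0, -0.0, 0]]
[[-5.77, 0.0, 0.68], [0, -0.0, 0]]
[[-5.77, 0.0, 0.68], [0, -0.0, 0]]
[[-5.77, 0.0, 0.68], [0, -0.0, 0]]
[[-5.77, 0.0, 0.68], [0, -0.0, 0]]
--
```

>>> {"method": "apply_moves", "body": {
  "increments": [
    [[-5.05,-0.7,2.8],[0,-9.6,0],9.5],
    [[-4.5,-0.7,3.6],[0,-9.6,0],9.5],
    [[-5.8,-1.0,0.7],[0,0,0],9.5],
    [[-5.8,-1.0,0.7],[0,0,0],9.5],
    [[0,0,0],[0,0,0],9.5]
  ]
}}

```text
t: 2.55
eef_pos: [473.2, -205.9, 252.4]
tcp_rot: [-1.568, -0.001, -1.607]
ft_force: [0.4, -0.2, 1.0]
opening: 1.0
```

Run:
```python
from h import *
c=shot('wrist'); save(c,'w1.png'); print(c['c2w'].round(2))
for t in ['worktop','tray','lip_near','lip_far','tray_back']: print(t,find(c,t))
```

```text
[[ 1.0000e+00 -4.0000e-02 -1.0000e-02  4.7540e+02]
 [-4.0000e-02 -9.7000e-01 -2.3000e-01 -1.4148e+02]
 [ 0.0000e+00  2.3000e-01 -9.7000e-01  4.5862e+02]
 [ 0.0000e+00  0.0000e+00  0.0000e+00  1.0000e+00]]
worktop [([511.9, -230.5, 28.5], 0.91)]
tray [([399.4, -119.2, 31.9], 0.34)]
lip_near [([399.2, -118.8, 32.3], 0.66)]
lip_far [([623.1, -131.2, 30.8], 0.7)]
tray_back []
```

View pics/w1.png

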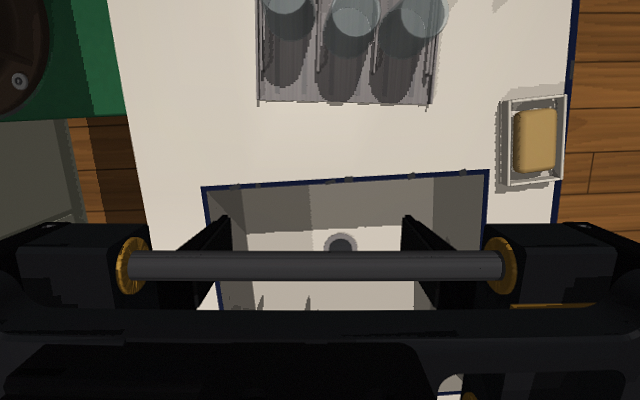

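The wrist view shows the lip running from (258,105) to (431,104) and the sink edge from (201,187) to (489,171).

Run:
```python
from h import *
c=shot('wrist')
print('edge',pix2w(c,[[201,187],[489,171]],30).round(1).tolist())
print('edge inner',pix2w(c,[[204,190],[487,175]],30).round(1).tolist())
print('lip',pix2w(c,[[259,106],[430,104]],32).round(1).tolist())
rows([((540,190,220),-3.2),((531,150,120),-3.2)])
```

```text
edge [[314.8, -234.3, 30.0], [706.2, -228.5, 30.0]]
edge inner [[318.4, -238.6, 30.0], [703.9, -233.9, 30.0]]
lip [[403.0, -131.5, 32.0], [621.7, -137.8, 32.0]]
pose [ 472.3 -210.   251. ] zyaw -2.41 down [ 0. -0. -1.]
[[-5.75, 0.44, 0.73], [0, np.float64(0.11), 0]]
[[-5.75, 0.44, 0.72], [0, np.float64(0.11), 0]]
[[-5.75, 0.44, 0.7], [0, np.float64(0.11), 0]]
[[-5.75, 0.44, 0.69], [0, np.float64(0.11), 0]]
[[-5.75, 0.44, 0.68], [0, np.float64(0.11), 0]]
[[-5.76, 0.44, 0.67], [0, np.float64(0.11), 0]]
[[-5.76, 0.44, 0.66], [0, np.float64(0.11), 0]]
--
[[2.02, 5.0, -0.34], [0, -0.0, 0]]
[[2.02, 5.0, -0.34], [0, -0.0, 0]]
--
```

>>> {"method": "apply_moves", "body": {
  "increments": [
    [[-5.8,0.4,0.7],[0,0,0],9.5],
    [[-5.8,0.4,0.7],[0,0,0],9.5],
    [[-5.8,0.4,0.7],[0,0,0],9.5],
    [[-5.8,0.4,0.7],[0,0,0],9.5],
    [[-5.8,0.4,0.7],[0,0,0],9.5]
  ]
}}

```text
t: 3.52
eef_pos: [522.7, 78.2, 229.3]
tcp_rot: [-1.571, -0.001, -1.628]
ft_force: [0.1, 0.0, 0.4]
opening: 0.996
```

>>> {"method": "apply_moves", "body": {
  "increments": [
    [[-5.8,0,0.7],[0,0,0],9.5],
    [[-3.0,0,0.2],[0,0,0],9.5],
    [[0,0,0],[0,0,0],9.5],
    [[0,0,0],[0,0,0],9.5],
    [[0,0,0],[0,0,0],9.5]
  ]
}}

```text
t: 4.15
eef_pos: [537.8, 167.1, 227.4]
tcp_rot: [-1.573, -0.002, -1.629]
ft_force: [0.5, -0.7, -0.1]
opening: 0.997
```

Run:
```python
from h import *
c=shot('wrist'); save(c,'w2.png'); print(readout.state()['qvel'].round(3),readout.state()['joints'].round(2))
for t in ['tray','tray_back','teapot']: print(t,find(c,t))
rows([((530,150,100),-3.3),((530,150,36),-3.3)])
```

```text
[ 0.004 -0.    -0.003  0.002  0.002  0.002] [ 0.18  0.36  1.65 -0.    1.14  0.24]
tray [([519.1, -6.5, 32.5], 0.69)]
tray_back [([527.4, 113.4, 37.0], 0.78), ([586.2, -52.3, 34.0], 0.58)]
teapot [([578.0, 354.5, 26.5], 0.94)]
pose [537.8 167.7 227.6] zyaw -3.32 down [-0.002 -0.001 -1.   ]
[[0.6, 4.25, -0.23], [0, np.float64(-0.01), 0]]
[[0.6, 4.25, -0.23], [0, np.float64(-0.01), 0]]
[[0.6, 4.25, -0.23], [0, np.float64(-0.01), 0]]
--
[[0.0, 3.2, 0.0], [0, -0.0, 0]]
[[0.0, 3.2, 0.0], [0, -0.0, 0]]
--
```

View pics/w2.png

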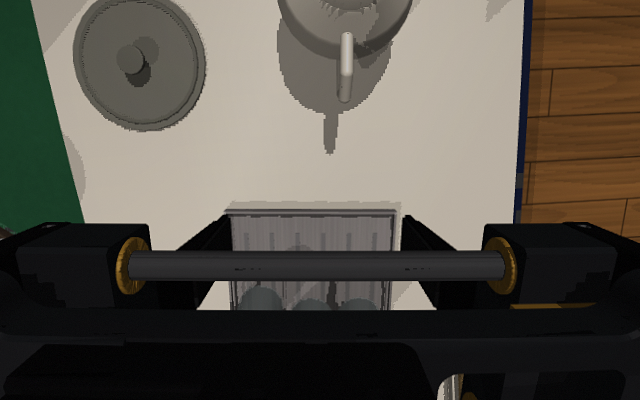

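The back rim shows at rows 205–213, columns 225–398, with the spout tip at (345,100). Both are clear of the place where I mean to descend.

>>> {"method": "apply_moves", "body": {
  "increments": [
    [[0.6,4.2,-0.2],[0,0,0],9.5],
    [[0.6,4.2,-0.2],[0,0,0],9.5],
    [[0.6,4.2,-0.2],[0,0,0],9.5],
    [[0,3.2,0],[0,0,0],9.5],
    [[0,2.0,0],[0,0,0],9.5]
  ]
}}

```text
t: 4.97
eef_pos: [532.5, 148.0, 47.3]
tcp_rot: [-1.566, 0.0, -1.631]
ft_force: [1.3, 0.4, -0.0]
opening: 1.001
```

>>> {"method": "apply_moves", "body": {
  "increments": [
    [[0,0.3,0],[0,0,0],9.5],
    [[0,0,0],[0,0,0],9.5],
    [[0,0,0],[0,0,0],9.5],
    [[0,0,0],[0,0,0],9.5],
    [[0,0,0],[0,0,0],9.5]
  ]
}}

```text
t: 5.6
eef_pos: [533.4, 147.7, 46.0]
tcp_rot: [-1.564, 0.001, -1.632]
ft_force: [0.1, -1.2, -0.7]
opening: 1.0
```

>>> {"method": "apply_moves", "body": {
  "increments": [
    [[0,0.7,-0.6],[0,0,0],9.5],
    [[0,0.35,0],[0,0,0],9.5],
    [[0,0,0],[0,0,0],9.5],
    [[0.8,0,0],[0,0,0],9.5],
    [[0.3,0,0],[0,0,0],9.5]
  ]
}}

```text
t: 6.22
eef_pos: [526.2, 136.5, 34.7]
tcp_rot: [-1.564, 0.001, -1.631]
ft_force: [0.3, -0.3, -1.2]
opening: 1.0
```

>>> {"method": "apply_moves", "body": {
  "increments": [
    [[0.4,0,0],[0,0,0],9.5],
    [[0.4,0,0],[0,0,0],9.5],
    [[0.4,0,0],[0,0,0],9.5],
    [[0.4,0,0],[0,0,0],9.5],
    [[0.4,0,0],[0,0,0],9.5]
  ]
}}

```text
t: 6.85
eef_pos: [525.1, 114.9, 34.9]
tcp_rot: [-1.564, 0.001, -1.632]
ft_force: [-0.6, 0.1, -0.5]
opening: 1.001
```

>>> {"method": "apply_moves", "body": {
  "increments": [
    [[0.3,0,0],[0,0,0],9.5],
    [[0.3,0,0],[0,0,0],9.5],
    [[0.3,0,0],[0,0,0],9.5],
    [[0.3,0,0],[0,0,0],9.5],
    [[0.3,0,0],[0,0,0],9.5]
  ]
}}

```text
t: 7.48
eef_pos: [524.1, 98.9, 34.9]
tcp_rot: [-1.564, 0.001, -1.632]
ft_force: [-0.0, -0.1, 0.6]
opening: 0.999
```

Run:
```python
from h import *
s=readout.state(); print(s['ft_force'],s['moment'],s['eef_pos'])
for n in ['side','top']:
    c=shot(n); save(c,n+'2.png')
    for t in ['tray','tray_back','lip_near','lip_far']: print(n,t,find(c,t,k=1))
cv2.imwrite('pics/s2.png',cv2.resize(shot('side')['img'][170:400,190:400],None,fx=2.6,fy=2.6,interpolation=cv2.INTER_CUBIC)[:,:,::-1])
```

```text
[-0.02732656 -0.14933914  0.58558647] [-0.01136482 -0.04760796 -0.02401046] [524.10841825  98.8822701   34.92030332]
side tray []
side tray_back []
side lip_near [([403.8, -119.2, 28.6], 0.86)]
side lip_far [([620.8, -131.2, 36.4], 0.74)]
top tray [([520.0, -3.7, 32.1], 0.92)]
top tray_back []
top lip_near [([400.6, -115.3, 23.4], 0.72)]
top lip_far [([619.8, -127.1, 33.9], 0.88)]
```

View pics/s2.png

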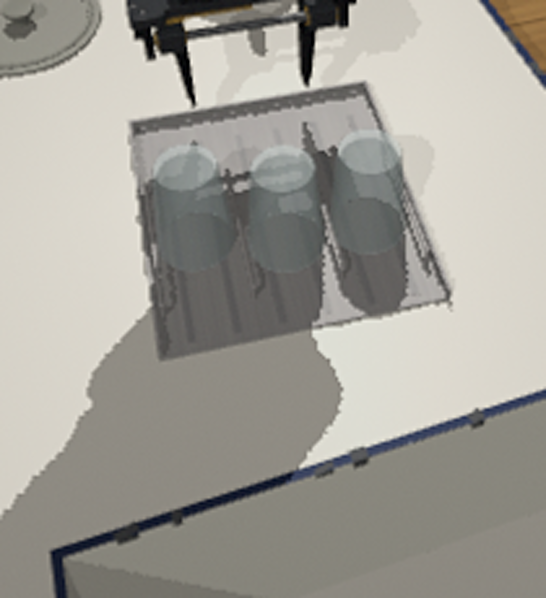

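Run:
```python
from h import *
p,r=pose(); c=shot('side')
print(p, w2pix(c,[p+r[:,2]*k for k in (-53,53)]).round(1).tolist())
for z in (30,35,50,70,100): print(z,pix2w(c,[[264,209.6],[308,202.7]],z).round(1).tolist())
print('rim base/top', pix2w(c,[[240,218.5],[331,203]],43).round(1).tolist())
t=shot('top'); print(w2pix(t,[p+r[:,2]*k for k in (-53,53)]).round(1).tolist())
w=shot('wrist'); print(w2pix(w,[p+r[:,2]*k for k in (-53,53)]).round(1).tolist())
cv2.imwrite('pics/tw.png',np.vstack([cv2.resize(t['img'][160:290,230:430],(615,400)),w['img'][150:350,12:627]])[:,:,::-1])
```

```text
[524.14648411  99.12862588  34.93614183] [[264.1, 219.1], [308.7, 211.1]]
30 [[477.8, 138.8, 30.0], [585.3, 130.0, 30.0]]
35 [[477.2, 133.5, 35.0], [583.9, 124.7, 35.0]]
50 [[475.6, 117.6, 50.0], [579.6, 109.0, 50.0]]
70 [[473.4, 96.3, 70.0], [574.0, 88.0, 70.0]]
100 [[470.1, 64.4, 100.0], [565.5, 56.5, 100.0]]
rim base/top [[417.9, 112.7, 43.0], [633.6, 98.5, 43.0]]
[[314.0, 243.2], [317.7, 201.6]]
[[236.4, 213.8], [394.8, 213.8]]
```

View pics/tw.png

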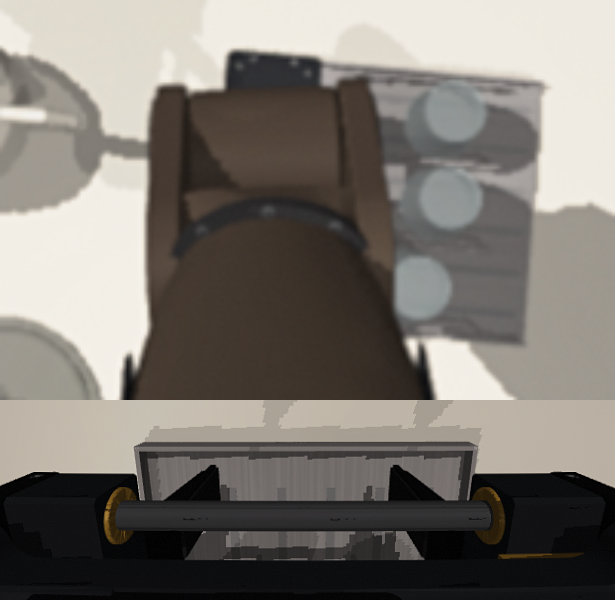

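Run:
```python
from h import *
w=shot('wrist'); print(K(w)[0,0],np.array(w['mount']).round(3).tolist(),w['distortion'])
rim=[[418,116,43],[634.5,103,43],[418,116,30],[634.5,103,30]]
b=w['c2w'].copy()
for d in ([0,0,0],[0,0,30],[0,31,0]):
    w['c2w']=b.copy(); w['c2w'][:3,3]+=d; print(d,w2pix(w,rim).round(0).tolist())
im=w['img']; cv2.imwrite('pics/w3.png',cv2.resize(im[170:260,120:520],None,fx=2,fy=2)[:,:,::-1])
for n in('top','side'):
  print(n,find(shot(n),'worktop','look_for',1))
s=readout.state();print(s['joints'])
```

```text
322.7326606540893 [[0.0, 0.972, 0.233, -64.27], [0.0, -0.233, 0.972, -206.251], [1.0, 0.0, -0.0, 0.351], [0.0, 0.0, 0.0, 1.0]] [-0.0330372  0.         0.         0.         0.       ]
[0, 0, 0] [[148.0, 202.0], [486.0, 201.0], [158.0, 197.0], [476.0, 196.0]]
[0, 0, 30] [[169.0, 191.0], [465.0, 191.0], [176.0, 187.0], [458.0, 187.0]]
[0, 31, 0] [[157.0, 247.0], [483.0, 246.0], [166.0, 240.0], [474.0, 239.0]]
top [([511.6, -122.8, 33.2], 0.94)]
side [([500.8, -132.2, 30.4], 0.6)]
[ 6.30169650e-02  5.57824268e-01  1.92766517e+00 -3.25094847e-04
  6.49051894e-01  1.24050669e-01]
```

View pics/w3.png

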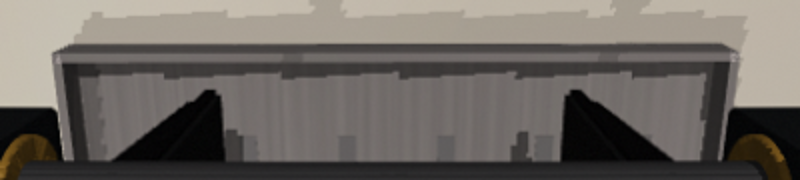

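The images disagree with the nominal TCP. In the side view the fingertips lie on a ray that, at y≈99, puts them near z≈67 instead of 35. In the wrist view they hang over the tray floor, and their 172 px spacing means they are closer to the camera than stated. There is also no contact force, and the tray hasn't moved. So the open fingertips sit about 30 mm higher than the TCP reading and passed over the rim. I'll lift, retreat behind the rim and probe downward.

>>> {"method": "apply_moves", "body": {
  "increments": [
    [[0,-1.5,0],[0,0,0],9.5],
    [[-2.0,0,0.1],[0,0,0],9.5],
    [[-2.5,0,0.1],[0,0,0],9.5],
    [[0,0,0],[0,0,0],9.5],
    [[0,0,0],[0,0,0],9.5]
  ]
}}

```text
t: 9.05
eef_pos: [529.4, 147.2, 52.1]
tcp_rot: [-1.562, 0.001, -1.631]
ft_force: [-0.3, 0.4, 0.4]
opening: 0.996
```

>>> {"method": "apply_moves", "body": {
  "increments": [
    [[0,1.5,0],[0,0,0],9.5],
    [[0,0.4,0],[0,0,0],9.5],
    [[0,0.2,0],[0,0,0],9.5],
    [[0,0.2,0],[0,0,0],9.5],
    [[0,0,0],[0,0,0],9.5]
  ]
}}

```text
t: 9.68
eef_pos: [529.2, 146.0, 26.9]
tcp_rot: [-1.564, 0.001, -1.633]
ft_force: [-0.5, -1.0, 0.2]
opening: 0.994
```

Run:
```python
from h import *
p,r=pose(); c=shot('side'); w=shot('wrist'); print(p,readout.state()['ft_force'],readout.state()['opening'])
print(w2pix(c,[p+r[:,2]*k for k in (-53,53)]).round(1).tolist())
a=cv2.resize(c['img'][130:240,210:370],(640,440),interpolation=cv2.INTER_CUBIC)
cv2.imwrite('pics/s4.png',np.vstack([a,w['img'][150:300]])[:,:,::-1])
```

```text
[529.18162457 145.96824838  26.89873216] [-0.07635596 -0.31877582  0.26639994] 0.9999511961024681
[[262.7, 207.9], [305.3, 200.5]]
```

View pics/s4.png

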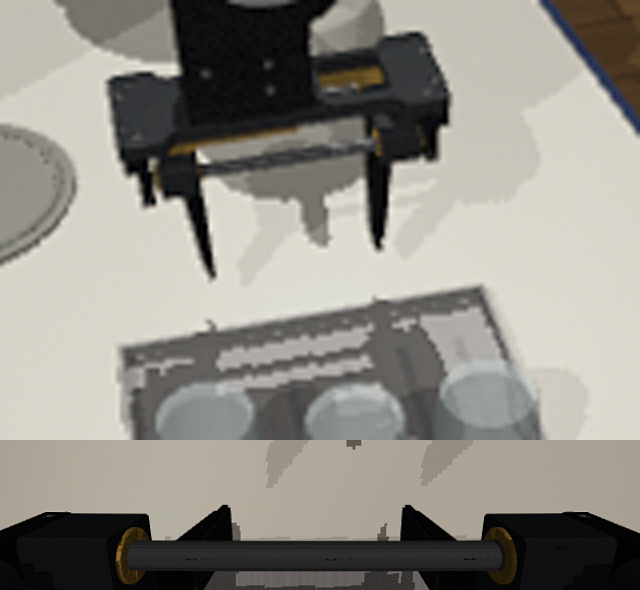

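Run:
```python
from h import *
from scipy.optimize import least_squares
p,r=pose(); c=shot('side'); obs=np.array([[263,199.3],[304.8,192.2]])
f=lambda v:(w2pix(c,[p+r[:,2]*k-r[:,1]*v[0]+r[:,0]*v[1]*0 for k in(-v[1],v[1])])-obs).ravel()
s=least_squares(f,[30,53]);print(s.x,s.fun)
```

```text
[27.17815929 50.86464914] [-0.65926805  0.11018769 -0.69897028  0.02448401]
```

>>> {"method": "apply_moves", "body": {
  "increments": [
    [[0,0.5,0],[0,0,0],9.5],
    [[0,0.5,0],[0,0,0],9.5],
    [[0,0,0],[0,0,0],9.5],
    [[0,0,0],[0,0,0],9.5],
    [[0,0,0],[0,0,0],9.5]
  ]
}}

```text
t: 10.45
eef_pos: [529.4, 146.2, 16.6]
tcp_rot: [-1.563, 0.001, -1.633]
ft_force: [-0.0, -0.2, 0.5]
opening: 1.0
```

>>> {"method": "apply_moves", "body": {
  "increments": [
    [[0,0.4,0],[0,0,0],9.5],
    [[0,0.3,0],[0,0,0],9.5],
    [[0,0.2,0],[0,0,0],9.5],
    [[0,0,0],[0,0,0],9.5],
    [[0,0,0],[0,0,0],9.5]
  ]
}}

```text
t: 11.08
eef_pos: [529.5, 146.2, 6.9]
tcp_rot: [-1.563, 0.001, -1.633]
ft_force: [-0.0, 0.2, 0.7]
opening: 1.0
```

>>> {"method": "apply_moves", "body": {
  "increments": [
    [[0,0.15,0],[0,0,0],9.5],
    [[0,0.1,0],[0,0,0],9.5],
    [[0,0,0],[0,0,0],9.5],
    [[0,0,0],[0,0,0],9.5],
    [[0,0,0],[0,0,0],9.5]
  ]
}}

```text
t: 11.7
eef_pos: [529.6, 146.2, 4.4]
tcp_rot: [-1.563, 0.001, -1.633]
ft_force: [0.3, 0.1, 0.4]
opening: 0.999
```

>>> {"method": "apply_moves", "body": {
  "increments": [
    [[0.5,0,0],[0,0,0],9.5],
    [[0.5,0,0],[0,0,0],9.5],
    [[0.4,0,0],[0,0,0],9.5],
    [[0.4,0,0],[0,0,0],9.5],
    [[0.3,0,0],[0,0,0],9.5]
  ]
}}

```text
t: 12.32
eef_pos: [528.4, 123.9, 4.5]
tcp_rot: [-1.562, 0.002, -1.633]
ft_force: [-0.5, 4.6, -0.9]
opening: 0.995
```

>>> {"method": "apply_moves", "body": {
  "increments": [
    [[0.3,0,0],[0,0,0],9.5],
    [[0.3,0,0],[0,0,0],9.5],
    [[0.3,0,0],[0,0,0],9.5],
    [[0.3,0,0],[0,0,0],9.5],
    [[0.3,0,0],[0,0,0],9.5]
  ]
}}

```text
t: 12.95
eef_pos: [527.5, 108.8, 4.5]
tcp_rot: [-1.562, 0.002, -1.633]
ft_force: [0.5, 5.0, 0.3]
opening: 0.999
```

Contact began at y≈124 with about 5 N, in line with the expected sliding force. Now I push on while turning the tray parallel to the edge.

>>> {"method": "apply_moves", "body": {
  "increments": [
    [[0.5,0,0],[0,-0.9,0],9.5],
    [[0.5,0,0],[0,-0.9,0],9.5],
    [[0.5,0,0],[0,-0.9,0],9.5],
    [[0.5,0,0],[0,-0.9,0],9.5],
    [[0.5,0,0],[0,-0.7,0],9.5]
  ]
}}

```text
t: 13.58
eef_pos: [524.9, 82.5, 4.3]
tcp_rot: [-1.565, 0.002, -1.557]
ft_force: [-1.7, 3.8, 0.4]
opening: 0.999
```

>>> {"method": "apply_moves", "body": {
  "increments": [
    [[0.6,0,0],[0,0,0],9.5],
    [[0.6,0,0],[0,0,0],9.5],
    [[0.6,0,0],[0,0,0],9.5],
    [[0.6,0,0],[0,0,0],9.5],
    [[0.6,0,0],[0,0,0],9.5]
  ]
}}

```text
t: 14.2
eef_pos: [524.4, 50.8, 4.3]
tcp_rot: [-1.567, 0.003, -1.555]
ft_force: [-0.1, 4.5, 0.6]
opening: 0.996
```

>>> {"method": "apply_moves", "body": {
  "increments": [
    [[0.6,0,0],[0,0,0],9.5],
    [[0.6,0,0],[0,0,0],9.5],
    [[0.6,0,0],[0,0,0],9.5],
    [[0.5,0,0],[0,0,0],9.5],
    [[0.4,0,0],[0,0,0],9.5]
  ]
}}

```text
t: 14.82
eef_pos: [524.5, 22.0, 4.3]
tcp_rot: [-1.567, 0.003, -1.555]
ft_force: [0.4, 5.1, 0.9]
opening: 0.995
```

```bash
cat > m.py <<'E'
from h import *
print(pose()[0].round(1))
for n in ['side','top','side','top']:
    c=shot(n)
    print(n,{t:find(c,t,k=1) for t in ['worktop','tray','lip_near','lip_far','glass0']})
save(shot('top'),'topm.png');save(shot('side'),'sidem.png')
E
python3 m.py
```

```text
[524.5  22.    4.3]
side {'worktop': [([514.0, -233.0, 32.3], 0.66)], 'tray': [([525.4, -108.6, 34.7], 0.72)], 'lip_near': [([419.5, -236.2, 29.4], 0.82)], 'lip_far': [([635.0, -228.8, 32.1], 0.97)], 'glass0': [([591.8, -142.5, 34.2], 0.94)]}
top {'worktop': [([512.0, -232.8, 31.0], 0.77)], 'tray': [([528.8, -110.7, 30.2], 0.95)], 'lip_near': [([417.0, -228.8, 28.1], 0.77)], 'lip_far': [([637.7, -227.6, 35.1], 0.98)], 'glass0': [([456.3, -133.2, 32.1], 0.68)]}
side {'worktop': [([525.9, -148.2, 36.9], 0.74)], 'tray': [([523.4, -106.9, 33.2], 0.81)], 'lip_near': [([415.0, -234.1, 29.7], 0.83)], 'lip_far': [([636.1, -230.0, 32.5], 0.66)], 'glass0': [([592.7, -142.8, 34.2], 0.87)]}
top {'worktop': [([510.4, -230.5, 33.0], 0.56)], 'tray': [([753.7, -182.0, 27.2], 0.61)], 'lip_near': [([417.3, -231.0, 26.7], 0.74)], 'lip_far': [([637.4, -227.7, 33.7], 0.57)], 'glass0': [([455.3, -128.8, 32.7], 0.83)]}
```

>>> {"method": "apply_moves", "body": {
  "increments": [
    [[0.6,0,0],[0,0,0],9.5],
    [[0.6,0,0],[0,0,0],9.5],
    [[0.6,0,0],[0,0,0],9.5],
    [[0.6,0,0],[0,0,0],9.5],
    [[0.5,0,0],[0,0,0],9.5]
  ]
}}

```text
t: 16.75
eef_pos: [524.6, -6.6, 4.2]
tcp_rot: [-1.568, 0.005, -1.555]
ft_force: [-0.1, 5.3, 0.6]
opening: 0.999
```

>>> {"method": "apply_moves", "body": {
  "increments": [
    [[0.3,0,0],[0,0,0],9.5],
    [[0.2,0,0],[0,0,0],9.5],
    [[0,0,0],[0,0,0],9.5],
    [[0,0,0],[0,0,0],9.5],
    [[0,0,0],[0,0,0],9.5]
  ]
}}

```text
t: 17.38
eef_pos: [524.6, -11.9, 4.3]
tcp_rot: [-1.568, 0.005, -1.556]
ft_force: [0.3, 4.3, 0.1]
opening: 1.001
```

```bash
python3 m.py
python3 - <<'E'
import cv2,numpy as np
a=cv2.imread('pics/topm.png')[145:315,380:480];b=cv2.imread('pics/sidem.png')[250:400,190:450]
a=cv2.resize(a,(353,600),interpolation=cv2.INTER_CUBIC);b=cv2.resize(b,(447,258),interpolation=cv2.INTER_CUBIC)
o=np.zeros((600,800,3),np.uint8);o[:,:353]=a;o[:258,353:]=b
t=cv2.imread('pics/sidem.png')[130:330,190:450];o[258:,353:]=cv2.resize(t,(447,342))
cv2.imwrite('pics/f1.png',o)
E
```

```text
[524.6 -11.9   4.3]
side {'worktop': [], 'tray': [([525.0, -139.2, 33.1], 0.68)], 'lip_near': [([417.9, -271.0, 26.1], 0.83)], 'lip_far': [([636.0, -260.0, 30.8], 0.77)], 'glass0': [([531.5, -183.5, 34.9], 0.74)]}
top {'worktop': [([509.2, -232.7, 30.9], 0.89)], 'tray': [([530.4, -141.8, 32.0], 0.8)], 'lip_near': [([418.4, -262.1, 28.5], 0.96)], 'lip_far': [([637.6, -260.8, 33.1], 0.63)], 'glass0': [([598.4, -176.6, 34.6], 0.8)]}
side {'worktop': [], 'tray': [([524.6, -142.3, 32.4], 0.93)], 'lip_near': [([415.5, -264.7, 31.5], 0.59)], 'lip_far': [([636.6, -263.6, 34.2], 0.83)], 'glass0': [([459.8, -165.4, 33.5], 0.81)]}
top {'worktop': [([514.6, -230.8, 33.6], 0.61)], 'tray': [([529.3, -139.5, 31.7], 0.61)], 'lip_near': [([419.8, -262.4, 29.8], 0.82)], 'lip_far': [([638.0, -260.9, 34.5], 0.86)], 'glass0': [([598.2, -180.1, 37.5], 0.59)]}
```

View pics/f1.png

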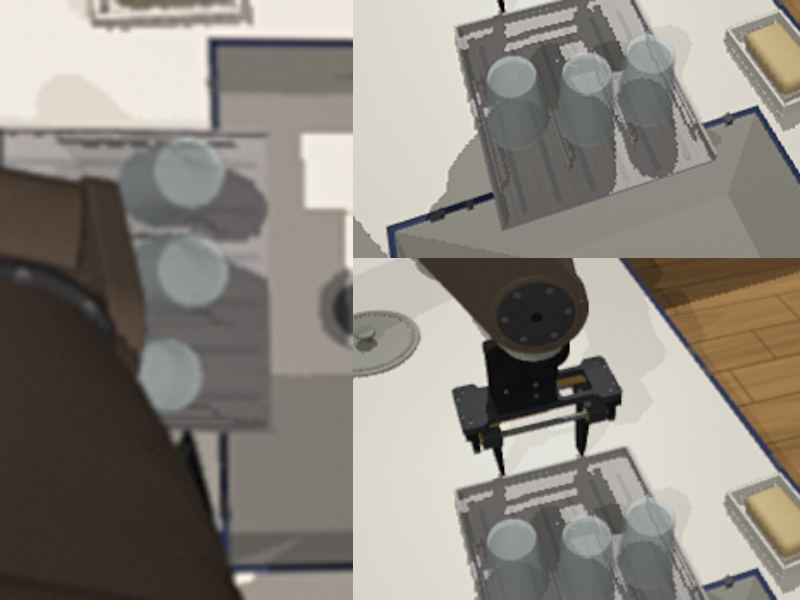

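Run:
```python
from h import *
t=shot('top');s=shot('side')
c=lambda p:[380+p[0]*100/353,145+p[1]*170/600]
print('edge outer top',pix2w(t,[c((210,40)),c((229,570))],30)[:,:2].round(1).tolist())
print('lip top',pix2w(t,[c((267,134)),c((272,430))],33)[:,:2].round(1).tolist())
d=lambda p:[190+(p[0]-353)*260/447,250+p[1]*150/258]
print('edge outer side',pix2w(s,[d((757,107)),d((388,229))],30)[:,:2].round(1).tolist())
print('lip side',pix2w(s,[d((715,160)),d((503,230))],32)[:,:2].round(1).tolist())
```

```text
edge outer top [[706.5, -221.4], [318.0, -235.1]]
lip top [[636.3, -262.9], [419.3, -265.3]]
edge outer side [[706.7, -221.4], [316.2, -231.6]]
lip side [[636.1, -262.5], [418.5, -265.2]]
```

Run:
```python
from h import *
for n,rows_,horiz in (('top',range(165,300,3),True),('side',range(225,415,4),False)):
    c=shot(n); im=cv2.imread(f'pics/{n}0.png')[:,:,::-1].astype(float); g=im.mean(2); P=[];Q=[]
    for k in rows_:
        if horiz: l=g[k,425:456]; o=425
        else:
            m=int(316+(425-k)*67/214); l=g[m-12:m+10,k]; o=m-12
        dd=np.diff(l); i=int(dd.argmin()); j=i+2+int(dd[i+2:i+6].argmax()) # white->dark, dark->grey
        w=slice(max(i-1,0),i+2); x=o+.5+(np.arange(len(dd))[w]*dd[w]).sum()/dd[w].sum()
        P.append((x,k) if horiz else (k,x)); Q.append((o+.5+j,k) if horiz else (k,o+.5+j))
    for nm,A in(('outer',P),('inner',Q)):
        W=pix2w(c,A,30)[:,:2]; 
        for _ in range(3):
            f=np.polyfit(W[:,0],W[:,1],1); r=abs(W[:,1]-np.polyval(f,W[:,0])); W=W[r<2.5*np.median(r)+.01]
        print(n,nm,'slope',f[0].round(4),'y at 418,512,636',np.polyval(f,[418,512,636]).round(1),'res',r.std().round(2),len(W))
```

```text
top outer slope 0.0251 y at 418,512,636 [-225.4 -223.  -219.9] res 0.12 42
top inner slope 0.0254 y at 418,512,636 [-231.9 -229.6 -226.4] res 0.4 45
side outer slope 0.024 y at 418,512,636 [-225.6 -223.3 -220.3] res 0.07 41
side inner slope 0.0244 y at 418,512,636 [-232.5 -230.2 -227.2] res 0.28 36
```

>>> {"method": "apply_moves", "body": {
  "increments": [
    [[0.2,0,0],[0,0,0],9.5],
    [[0.2,0,0],[0,0,0],9.5],
    [[0.1,0,0],[0,0,0],9.5],
    [[0,0,0],[0,0,0],9.5],
    [[0,0,0],[0,0,0],9.5]
  ]
}}

```text
t: 19.5
eef_pos: [524.5, -16.7, 4.3]
tcp_rot: [-1.568, 0.006, -1.556]
ft_force: [-0.2, 4.4, 0.7]
opening: 0.997
```

The lip should now overhang about 38 mm (near) and 41 mm (far). I back off.

>>> {"method": "apply_moves", "body": {
  "increments": [
    [[-0.5,0,0],[0,0,0],9.5],
    [[-2,0,0],[0,0,0],9.5],
    [[-3,0,0],[0,0,0],9.5],
    [[0,0,0],[0,0,0],9.5],
    [[0,-4,0],[0,0,0],9.5]
  ]
}}

```text
t: 20.12
eef_pos: [522.5, 38.6, 43.0]
tcp_rot: [-1.572, 0.005, -1.556]
ft_force: [0.1, -0.1, -0.1]
opening: 1.0
```

>>> {"method": "apply_moves", "body": {
  "increments": [
    [[0,-5,0],[0,0,0],9.5],
    [[0,-5,0],[0,0,0],9.5],
    [[0,-3,0],[0,0,0],9.5],
    [[0,0,0],[0,0,0],9.5],
    [[0,0,0],[0,0,0],9.5]
  ]
}}

```text
t: 20.75
eef_pos: [523.1, 34.4, 178.4]
tcp_rot: [-1.57, 0.003, -1.557]
ft_force: [0.4, -0.9, -0.0]
opening: 1.0
```

```bash
python3 m.py
python3 - <<'E'
import cv2,numpy as np
a=cv2.imread('pics/topm.png')[145:315,380:480];b=cv2.imread('pics/sidem.png')[250:400,190:450]
o=np.zeros((600,800,3),np.uint8);o[:,:353]=cv2.resize(a,(353,600),interpolation=cv2.INTER_CUBIC);o[:258,353:]=cv2.resize(b,(447,258),interpolation=cv2.INTER_CUBIC)
t=cv2.imread('pics/sidem.png')[100:300,150:450];o[258:556,353:]=cv2.resize(t,(447,298))
cv2.imwrite('pics/f2.png',o)
E
```

```text
[523.1  34.4 178.4]
side {'worktop': [], 'tray': [([526.6, -148.0, 30.7], 0.76)], 'lip_near': [([415.6, -269.7, 28.2], 0.89)], 'lip_far': [([636.8, -267.7, 33.4], 0.62)], 'glass0': [([527.5, -189.1, 34.1], 0.96)]}
top {'worktop': [([335.4, 309.7, 30.6], 0.52)], 'tray': [([526.5, -147.5, 31.2], 0.65)], 'lip_near': [([418.6, -268.9, 28.6], 0.94)], 'lip_far': [([638.4, -262.4, 32.7], 0.93)], 'glass0': [([457.9, -167.1, 33.7], 0.76)]}
side {'worktop': [], 'tray': [([526.0, -144.6, 31.8], 0.92)], 'lip_near': [([416.5, -272.2, 29.5], 0.91)], 'lip_far': [([634.7, -268.1, 32.0], 0.75)], 'glass0': [([456.6, -170.8, 34.3], 0.77)]}
top {'worktop': [([340.0, 306.6, 30.3], 0.26)], 'tray': [([528.7, -145.1, 29.3], 0.76)], 'lip_near': [([417.0, -267.5, 27.6], 0.8)], 'lip_far': [([418.3, -270.5, 27.6], 0.63)], 'glass0': [([456.4, -167.8, 32.0], 0.97)]}
```

View pics/f2.png

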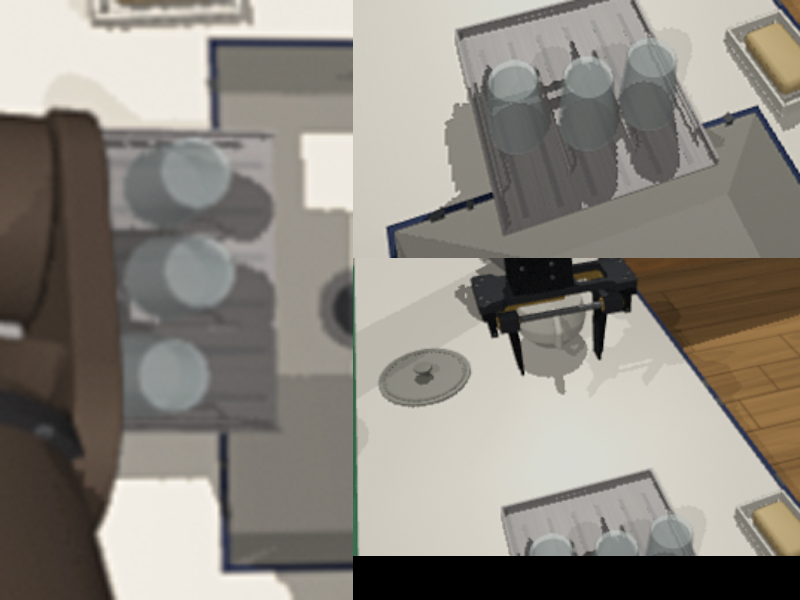

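The view shows the tray flat, the lip out over the sink at both corners, the three glasses upright and the arm clear. Near ≈ 38 mm, far ≈ 40 mm, so I hand it in.

```bash
python3 -c "
from h import *
print(env.job_done())"
```

```text
the job is handed in; nothing more can be done
None
```

I pushed the tray lip-first with both open fingers against its back rim, at about 5 N. On the way I turned it by about 4° towards the sink edge, then backed off and handed the job in at about 21 s.

- **Overhang:** my last checks give about 38 mm at the near corner and 40 mm at the far corner. This uses the inner line of the dark border as the sink edge. Measured from the outer line it would be about 45 mm and 47 mm, so both stay within 30–50 mm.
- **Squareness:** the lip is still about 0.01 rad off parallel to the edge. I left it, as it makes only a 2–3 mm difference between corners.
- **Scene:** in the last pictures the tray lies flat, the three glasses stand upright, and the lid, teapot and soap dish look unmoved. I did not measure those three again. The robot is clear of everything.

**Checks that disagreed:**
- **Fingertips:** the real fingertips sat about 30 mm higher than the reported TCP. My first push passed over the rim without touching anything, and a second approach about 30 mm lower made contact.
- **Network reports:** one of the final far-corner readings was on the wrong corner, and another put it at about 35 mm.

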